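Set up a single-cup drip brewer on the coffee scale

ROBOT

A 6-joint arm with a two-finger parallel gripper is mounted at the origin on a cart in front of the work surface, level with it; the furniture and walls round the work are solid. World frame = base frame: x ahead of the robot, y to its left, z up, the work surface at z = 0. Lengths are in mm, angles in degrees, forces in N, time in s.
With the tool pointing down it reaches from about 300 to 850 mm from the base axis. Payload 4.2 kg.
Tool frame: the origin (TCP) lies midway between the tips of the shut fingers; the grasp point (between the pads) lies 19 mm behind it; z points along the fingers, y is the line along which they close (so a half turn about z gives the same grasp; the last joint's range is limited). The gripper opens to 91 mm and grips with 3 to 60 N. Pads are 32 mm wide; open, the fingers measure 118 mm over their backs; the gripper's body (76 mm by 178 mm) begins 60 mm behind the grasp point.
Start: joints at [-67.666, 18.312, 89.639, -0, 72.044, -1.146], TCP at [229.1, -527.405, 213.976] pointing down, gripper open.
Joint ranges: [-177.97, 177.97], [-48.28, 115.42], [12.27, 149.76], [-77.06, 257.06], [2.81, 150.46], [-146.56, 146.56]. Speed limits (degrees/s): [147.25, 147.25, 180, 180, 180, 180].

INTERFACE

Orientations are given as [roll, pitch, yaw] about the fixed x, y, z axes, in that order (R = Rz(yaw) Ry(pitch) Rx(roll)).
In Python, from workcell import env gives the robot as it stands.
- The arm moves only by the shell command python3 -m jog 'ROWS' [FORCE]. ROWS is a JSON object of lists of equal length, an entry for each row: "jaw": the finger opening in mm, from 0 to 91.2; "slide": the shift along the tool's x, y, z in units of 30 mm (1.0 is 30 mm), a list of three; "spin": the turn about the tool's z in units of 8 degrees (1.0 is 8 degrees). In form: {"jaw": [jaw, ...], "slide": [[dx, dy, dz], ...], "spin": [spin, ...]}. A call has 1 to 10 rows; each row shifts and turns the commanded pose from where the row before left it, along the tool's axes as they then stand; what a row does not reach is not made up. A row lasts 1/10 s, in which the tool goes at most 50 mm and 8.59 degrees, less where a joint would pass 70% of its speed; a pose out of reach is approached as far as the arm can. A call is refused whole if a number of a shift passes 1 or a number of a turn 1, either way. A call with a gripper value outside its range is refused whole. The fingers move at their own pace and stop on an object; FORCE is the grip in N (left out, the last holds). Time passes only in rows, so rows that do not move let the fingers close. It gives the time, the measured TCP pose, the force, the opening and the grip force at its end, in the units of the state.
- env.state(): the state, without advancing time (a new reading comes with each control period).
- env.grab_frame(name): name is "side" or "top"; returns the picture (384x512x3 uint8, red, green, blue); there is no depth.
- env.camera_model(name): a dict with "fx", "fy", "cx", "cy" (pixels), "D" ([k1, k2, p1, p2, k3] as OpenCV has them; the pictures are not rectified), "camera_from_world" (4x4, takes a point from world to camera coordinates). Camera axes: x right, y up, looking along -z (the intrinsics and any distortion apply to the point x, -y, -z); pixel columns grow to the right and rows downward; lengths in mm; the calibration is good to about 2 mm. A picture is of the moment at which its call begins. camera_model takes no time and is no camera call.
- env.job_done(): hands the job in; it is judged then, once.
The state is a dict: "time_s": time; "qpos": joint angles; "qvel": joint speeds; "effort": joint torques, N m; "ee_pos": TCP position; "ee_rot": TCP orientation; "force": force on the tool from outside, world axes, zero at the start; "torque": the same for the moment, N m; "gripper_width": finger opening in mm; "gripper_force": force on a finger pad.
Only numpy, scipy, OpenCV 4.12 (cv2) and the standard library are available. Lean on these libraries where they do the work, as an engineer would, in place of code of your own. Each camera call takes 0.05 s, during which the arm holds its last target. There are 200 camera calls.

TASK

Set up the steel drip brewer for one cup of coffee: stand the cup upright in the middle of the scale's weighing plate, then build the brewer up on it one piece at a time, from the bottom: the base plate on the cup with its boss in the cup's mouth, the chamber in the base plate's collar, the press inside the chamber right down on its floor, and the lid on the chamber. Every piece must end upright and fully seated. Leave the jar, the biscuit jar and the teaspoon where they are.

Things in the scene. Friction and masses are not known exactly. Their poses are not given: they have to be found in the camera images.
- cup: small striped white china cup, hollow, 52 mm high, bowl 63 wide at the rim, tapering to a foot 44 wide; mouth at least 46 wide inside at the rim. Origin on its underside, NOT on the bowl's axis: z up, the bowl's axis lies at +12 along its y, the handle points to its -y and ends 44 from the origin. Grip the bowl across its x axis (63 wide), clear of the handle.
- base_plate: the brewer's base plate, round, bright steel: below, a tapered boss 32 to 40 mm wide, 7 deep; a flange 84 wide, underside 7 and top 9.5 over the origin; on it an upright collar, 66 outside (69 over its corners), 61 inside, from 9.5 to 21.5 over the origin: grip its outside, above the flange. Origin: centre of the boss's underside, z up. Seated on the cup's rim its origin is 45 over the cup's.
- chamber: the brewing chamber, a bright steel beaker, 48 mm high, 54 wide (bevelled foot, rolled rim 57), 49 inside, floor 3.5 thick. Origin: centre of its underside, z up. It stands inside the base plate's collar (12 deep) on the flange, its origin then 9.5 over the base plate's. Grip it more than 12 above its foot so that the fingers clear the collar.
- press: the gravity press, bright steel: a round dish 41 mm wide, 5 thick, with bevelled edge, and on it a thin upright stem that ends in a round grip 12 wide, from 44 to 62 over the origin. Origin: centre of the dish's underside, z up. Seated on the chamber's floor, its origin is 3.5 over the chamber's and its grip sticks out 17 above the rim.
- lid: the lid, bright steel, 73 mm wide at the skirt, crown 45 wide up to 31, a round knob 17 wide from 36 to 47 over the origin. Origin: centre of the skirt's lower edge, z up. Hollow below: its shoulder, 6 over the origin, rests on the chamber's rim with the skirt (67 inside) around it, its origin then 42 over the chamber's; the crown has room for the press's grip.
- scale: flat kitchen scale, fixed: black case 122x102x16 mm with a dark display strip at its -x side and a square grey weighing plate, 96x98, whose top is 22 above the worktop. Origin: under the centre of the weighing plate, at worktop height, z up.
- coffee_jar: bystander: glass jar with a red lid and ground coffee inside, 95 mm wide, 151 high. Origin at the centre of its underside.
- biscuit_jar: bystander: cream stoneware biscuit jar with a knobbed lid, 134x156x178 mm. Origin at the centre of its underside.
- teaspoon: bystander: steel teaspoon lying flat, 139x30x10 mm, long along its x. Origin at the centre of its underside.

How it is judged (in metres and radians):
On the way, in this order (a step that is already met when the one before it is completed fails the run):
1. the cup stands in the middle of the scale's weighing plate (x of scale in the frame of cup between -0.02 and 0.02 m and y of scale in the frame of cup between -0.008 and 0.032 m and z of cup in the frame of scale between 0.018 and 0.026 m and angle between cup's own z axis and vertical below 0.09 rad), for 0.2 s.
2. the base plate lies on the cup (x of base_plate in the frame of cup between -0.01 and 0.01 m and y of base_plate in the frame of cup between 0.002 and 0.022 m and z of base_plate in the frame of cup between 0.042 and 0.048 m and angle between base_plate's own z axis and vertical below 0.09 rad), for 0.2 s.
3. the chamber stands in the base plate's collar (horizontal distance between chamber and base_plate below 0.006 m and z of chamber in the frame of base_plate between 0.0065 and 0.0125 m and angle between chamber's own z axis and vertical below 0.09 rad), for 0.2 s.
4. the press stands on the chamber's floor (horizontal distance between press and chamber below 0.008 m and z of press in the frame of chamber between 0.0005 and 0.0065 m and angle between press's own z axis and vertical below 0.09 rad), for 0.2 s.
5. the lid rests on the chamber (horizontal distance between lid and chamber below 0.009 m and z of lid in the frame of chamber between 0.039 and 0.045 m and angle between lid's own z axis and vertical below 0.09 rad), for 0.2 s.
At the end, for the whole second after the job is handed in: Cup upright on the scale, bowl axis within 20 mm of the plate's centre; base plate on its rim (10 mm), chamber in the collar (6 mm), press on the chamber's floor (8 mm) and lid on its rim (9 mm), all seated to 3 mm in height (cup 4), upright within 5 degrees, at rest (all of step 1 and all of step 2 and all of step 3 and all of step 4 and all of step 5 and linear speed of each of cup, base_plate, chamber, press, lid below 0.02 m/s); the robot touches nothing.
It fails at once if the coffee jar moved more than 20 mm or tipped (distance of coffee_jar from where it was at the start of the episode above 0.02 m or angle between coffee_jar's own z axis and vertical above 0.3 rad).
It fails at once if the biscuit jar moved more than 20 mm or tipped (distance of biscuit_jar from where it was at the start of the episode above 0.02 m or angle between biscuit_jar's own z axis and vertical above 0.3 rad).
It fails at once if the teaspoon moved more than 20 mm or tipped (distance of teaspoon from where it was at the start of the episode above 0.02 m or angle between teaspoon's own z axis and vertical above 0.3 rad).
It also fails if it takes over 131 s, if anything falls off the work surface, if the arm or the gripper's body presses on something with over 40 N, if the wrist force passes 120 N, or if a joint passes its speed limit or range.

## Working session

There is one attempt and no reset: what is moved stays moved. The work goes in short steps, Python scripts to look and compute and a shell command to move; the robot and the scene stay as the last step left them, time stands still between calls to the robot, and variables do not carry over. Pictures are saved under pics/ and viewed, at most 14 in all, crops included, and the job is handed in when it is done.

```bash
mkdir -p pics
cat > h.py <<'E'
import numpy as np, cv2
from workcell import env
def pic(n,f):
    im=env.grab_frame(n); cv2.imwrite('pics/'+f,im[:,:,::-1]); return im
def ray(n,u,v):
    m=env.camera_model(n); K=np.array([[m['fx'],0,m['cx']],[0,m['fy'],m['cy']],[0,0,1]])
    p=cv2.undistortPoints(np.array([[[u,v]]],float),K,np.array(m['D']))[0,0]
    T=np.array(m['camera_from_world']); R=T[:3,:3]
    return -R.T@T[:3,3], R.T@np.array([p[0],-p[1],-1])
def at(n,u,v,z):
    c,d=ray(n,u,v); return (c+d*(z-c[2])/d[2]).round(1)
def proj(n,P):
    m=env.camera_model(n); K=np.array([[m['fx'],0,m['cx']],[0,m['fy'],m['cy']],[0,0,1]])
    T=np.array(m['camera_from_world']); q=(T[:3,:3]@np.atleast_2d(P).T).T+T[:3,3]
    q=q*[1,-1,-1]; return cv2.projectPoints(q.reshape(-1,1,3),np.zeros(3),np.zeros(3),K,np.array(m['D']))[0][:,0].round(1)
E
python3 - <<'E'
from h import *
for n in('top','side'):
    pic(n,n+'0.png'); m=env.camera_model(n); c,d=ray(n,256,192); print(n,c,d,m['fx'])
    im=cv2.imread('pics/'+n+'0.png'); cv2.imwrite('pics/'+n+'0b.png',cv2.resize(im,(800,600),interpolation=cv2.INTER_CUBIC))
print(env.state())
E
```

```text
top [ 326.97762963 -249.28459249 1023.73958262] [ 0.2332419   0.04713743 -0.97135815] 367.5679817537848
side [ 972.76790296 -498.27527275  926.72762855] [-0.38541309  0.30904552 -0.86947285] 363.82008789891574
{'time_s': 0.1, 'qpos': array([-6.76651277e+01,  1.83499295e+01,  8.96972057e+01, -2.31803152e-03,
        7.20451679e+01, -1.14314388e+00]), 'qvel': array([ 4.21723354e-02, -9.61252907e-02, -2.17516653e-01, -6.57682901e-02,
       -1.11738785e-04,  3.66587727e-02]), 'effort': array([-3.94686037e-05, -4.13332164e+01, -2.32510704e+01,  7.27474527e-02,
        4.21807612e-02, -7.17376179e-05]), 'ee_pos': array([ 228.92620932, -526.98589711,  213.19977577]), 'ee_rot': array([-1.79907671e+02,  3.62076483e-04,  2.34787329e+01]), 'force': array([0.7607251 , 0.36288418, 0.11194946]), 'torque': array([ 0.03418644,  0.03060021, -0.01997585]), 'gripper_force': 0.0, 'gripper_width': 91.461832572306}
```

View pics/top0b.png

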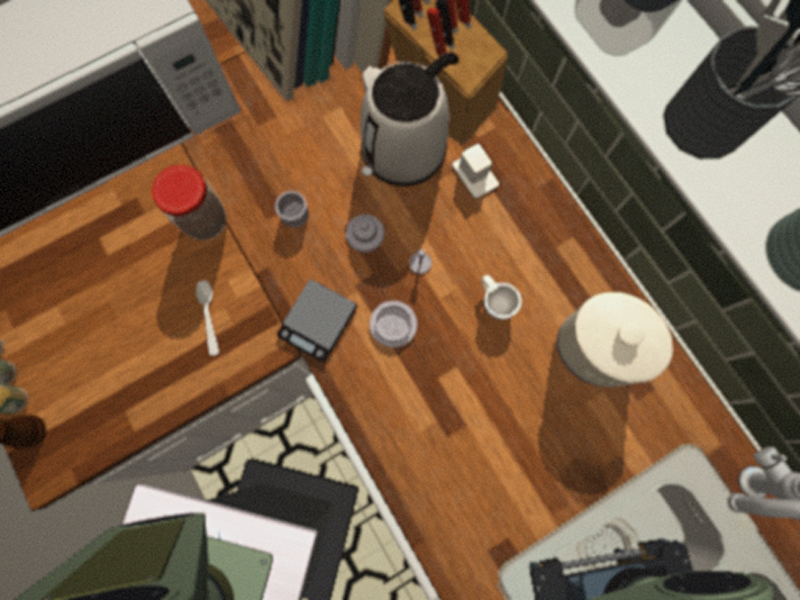

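View pics/side0b.png

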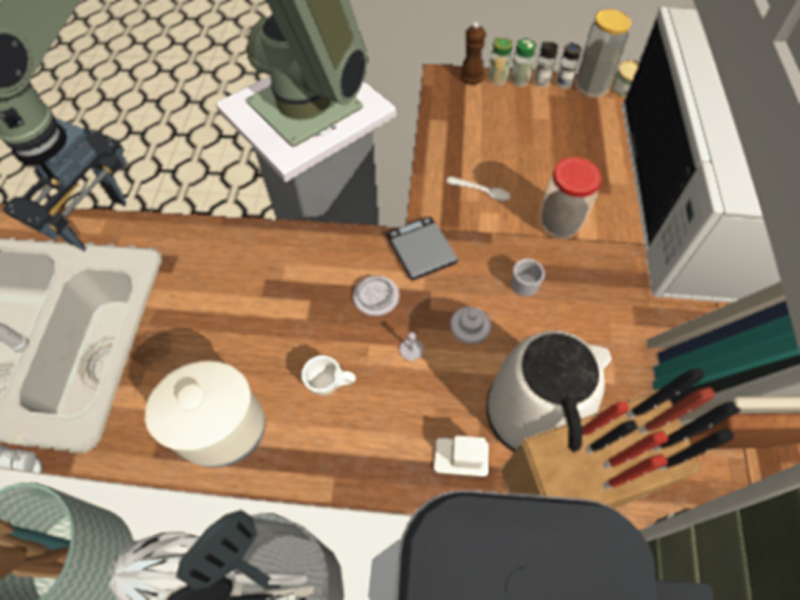

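The top view shows (800x600 display px) the chamber at (291,208), lid (364,232), press (420,262), base plate (394,325), cup (503,300, handle up-left) and scale (318,320). The side view confirms this. Enlarging both.

Run:
```python
import cv2
a=cv2.imread('pics/top0.png')[110:250,165:350]; cv2.imwrite('pics/tc.png',cv2.resize(a,None,fx=4,fy=4,interpolation=cv2.INTER_CUBIC))
a=cv2.imread('pics/side0.png')[130:260,185:360]; cv2.imwrite('pics/sc.png',cv2.resize(a,None,fx=4,fy=4,interpolation=cv2.INTER_CUBIC))
```

```text
(no output)
```

View pics/tc.png

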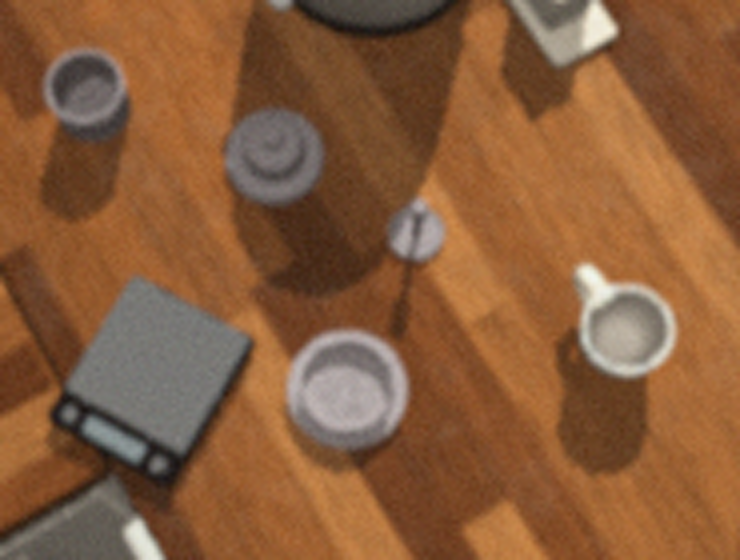

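View pics/sc.png

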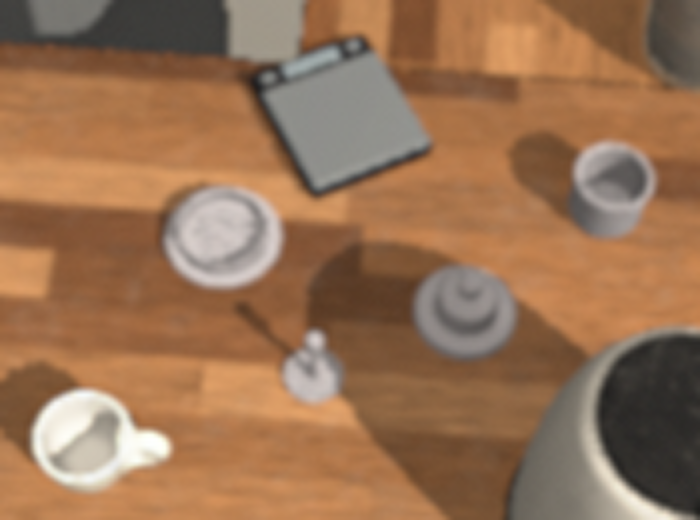

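Top crop: cup rim centre (628,330), handle tip (588,270), base plate (348,392), chamber rim (86,88), lid (274,157), press dish (416,233), grip (418,206). Side crop: cup rim (84,440), handle tip (168,450), base plate (223,237), chamber rim (613,177), lid (465,312), press dish (313,375).

Run:
```python
from h import *
T=lambda x,y,z: at('top',165+x/4-.4,110+y/4-.4,z)[:2]
S=lambda x,y,z: at('side',185+x/4-.4,130+y/4-.4,z)[:2]
for n,t,s,z in [('cuprim',(628,330),(84,440),51),('handle',(588,270),(166,449),32),('base',(348,392),(223,237),9),('chamber',(86,88),(613,177),47),('lid',(274,157),(465,312),5),('knob',(274,142),(469,282),46),('dish',(416,233),(313,375),4),('grip',(418,206),(316,340),60),
 ('pA',(138,280),(430,147),22),('pB',(250,344),(318,190),22),('pC',(180,450),(256,88),20),('pD',(60,402),(363,40),16)]:
    print(n,T(*t,z),S(*s,z))
m=env.state(); print(m['ee_pos'],m['ee_rot'])
```

```text
cuprim [ 603.5 -375.5] [ 609.4 -377.4]
handle [ 644.6 -342.2] [ 641.4 -337. ]
base [ 523.8 -198.9] [ 528.4 -200.2]
chamber [685.5  34.1] [688.1  32.5]
lid [ 682.1 -103.3] [ 685.7 -105.7]
knob [ 678.7 -106.3] [ 683.3 -105.2]
dish [ 650.8 -218. ] [ 653.1 -219.9]
grip [ 652.3 -216.5] [ 654.4 -218.8]
pA [563.6 -35.8] [573.5 -38.1]
pB [ 537.9 -124.7] [ 548.4 -126.5]
pC [454.1 -96.9] [ 446.9 -102.3]
pD [466.9  -6. ] [462.7  -7. ]
[ 228.92620932 -526.98589711  213.19977577] [-1.79907671e+02  3.62076483e-04  2.34787329e+01]
```

Run:
```python
from h import *
from scipy.optimize import least_squares
Td=lambda x,y,z: at('top',x*.64-.2,y*.64-.2,z)[:2]
Sd=lambda x,y,z: at('side',x*.64-.2,y*.64-.2,z)[:2]
print('kettle',Td(403,185,0),Td(403,93,200),'coffee',Td(180,190,150),Sd(577,177,150),'biscuit',Td(630,330,165),Sd(190,395,165),'knife',Td(455,135,0))
# scale: case top z16 corners (+x end is visible as plate end)
t=np.array([(136,278),(253,343),(172,484),(52,410)])/4+[164.6,109.6]
s=np.array([(432,148),(317,193),(250,78),(362,36)])/4+[184.6,129.6]
def mod(p,z=12):
    c,sn=np.cos(p[2]),np.sin(p[2]); x0,x1=p[3],p[3]-122
    L=np.array([(x0,51),(x0,-51),(x1,-51),(x1,51)])
    return np.c_[p[0]+c*L[:,0]-sn*L[:,1],p[1]+sn*L[:,0]+c*L[:,1],[z]*4]
for cams in (('top',),('side',),('top','side')):
  f=lambda p:np.concatenate([(proj(n,mod([*p,0]))-(t if n=='top' else s)).ravel() for n in cams])
  r=least_squares(f,[555,-80,-.25],diff_step=1e-3)
  p=r.x; print(cams,'far-edge mid',p[:2],np.degrees(p[2]),'rms',np.sqrt(np.mean(r.fun**2)),'plate c',[p[:2]-d*np.array([np.cos(p[2]),np.sin(p[2])]) for d in (50,)])
```

```text
kettle [ 796.6 -149.7] [ 862.  -130.6] coffee [630.5 189.9] [637.2 187.4] biscuit [ 572.6 -557.5] [ 560.9 -557.5] knife [ 925.5 -223.9]
('top',) far-edge mid [559.25893513 -78.61155367] -14.810947955777783 rms 1.370447007366572 plate c [array([510.92020709, -65.83002907])]
('side',) far-edge mid [560.24067007 -79.67050779] -14.32394487827058 rms 0.8150920193450569 plate c [array([511.79504898, -67.30030983])]
('top', 'side') far-edge mid [559.53090673 -79.32798154] -14.526491924678037 rms 1.1321991874224235 plate c [array([511.12931831, -66.78660049])]
```

```bash
cat >> h.py <<'E'
def go(x,y,z,yaw=None):
    s=env.state(); p=s['ee_pos']; w=s['ee_rot'][2]; a=np.radians(w)
    d=np.array([x,y,z])-p
    sx=d@[np.cos(a),np.sin(a),0]/30; sy=d@[np.sin(a),-np.cos(a),0]/30
    sp=0 if yaw is None else -((yaw-w+90)%180-90)/8
    print('t',round(s['time_s'],1),'pos',p.round(1),'rot',s['ee_rot'].round(1),'jaw',round(s['gripper_width'],1),'gf',round(s['gripper_force'],1),'F',s['force'].round(1),'| slide units',round(sx,2),round(sy,2),round(-d[2]/30,2),'spin',round(sp,2),'q6',round(s['qpos'][5],1))
E
python3 -c "
from h import *
go(606.5,-376.5,214,45)"
```

```text
t 0.1 pos [ 228.9 -527.   213.2] rot [-179.9    0.    23.5] jaw 91.5 gf 0.0 F [0.8 0.4 0.1] | slide units 13.54 0.41 -0.03 spin -2.69 q6 -1.1
```

```bash
python3 -m jog '{"jaw":[91,91,91,91,91,91,91,91,91,91],"slide":[[0.9,0.04,0],[0.9,0.04,0],[0.9,0.04,0],[0.9,0.04,0],[0.9,0.04,0],[0.9,0.04,0],[0.9,0.04,0],[0.9,0.04,0],[0.9,0.04,0],[0.9,0.05,0]],"spin":[0,0,0,0,0,0,0,0,0,0]}' 20
python3 -m jog '{"jaw":[91,91,91,91,91,91,91,91,91,91],"slide":[[0.9,0,0],[0.9,0,0],[0.9,0,0],[0.9,0,0],[0.94,0,0],[0,0,0.8],[0,0,0.8],[0,0,0.8],[0,0,0.8],[0,0,0]],"spin":[0,0,0,0,0,-0.7,-0.7,-0.7,-0.59,0]}'
python3 -c "
from h import *
go(606.5,-376.5,24,45)"
```

```text
time_s: 1.1
ee_pos: [482.4, -430.4, 213.4]
ee_rot: [-179.9, 0.0, 23.5]
force: [0.2, 0.2, 0.3]
gripper_width: 91.2
gripper_force: 0.0
time_s: 2.1
ee_pos: [604.2, -375.3, 113.2]
ee_rot: [-179.5, 0.1, 45.0]
force: [-0.2, 0.2, 0.1]
gripper_width: 91.3
gripper_force: 0.0
t 2.1 pos [ 604.2 -375.3  113.2] rot [-1.795e+02  1.000e-01  4.500e+01] jaw 91.3 gf 0.0 F [-0.2  0.2  0.1] | slide units 0.03 0.08 2.97 spin -0.0 q6 12.2
```

```bash
python3 -m jog '{"jaw":[91,91,91,91,91,91,50,50,50,50],"slide":[[0.03,0.08,0.7],[0,0,0.7],[0,0,0.7],[0,0,0.5],[0,0,0.37],[0,0,0],[0,0,0],[0,0,0],[0,0,0],[0,0,0]],"spin":[0,0,0,0,0,0,0,0,0,0]}' 20
python3 -m jog '{"jaw":[50,50,50,50,50,50],"slide":[[0,0,0],[0,0,0],[0,0,-0.2],[0,0,-0.3],[0,0,-0.5],[0,0,0]],"spin":[0,0,0,0,0,0]}' 20
python3 - <<'E'
from h import *
go(510,-67,120)
a=pic('top','t1.png')[140:240,250:380,::-1]; b=pic('side','s1.png')[160:280,160:290,::-1]
cv2.imwrite('pics/c1.png',np.hstack([cv2.resize(a,(400,400),interpolation=2),cv2.resize(b,(400,400),interpolation=2)]))
E
```

```text
time_s: 3.1
ee_pos: [608.9, -377.9, 29.7]
ee_rot: [180.0, -0.0, 45.0]
force: [-0.3, 0.4, 0.8]
gripper_width: 62.1
gripper_force: 2.9
time_s: 3.7
ee_pos: [610.7, -379.1, 62.1]
ee_rot: [179.7, -0.1, 45.0]
force: [-0.2, -0.5, -1.2]
gripper_width: 61.0
gripper_force: 20.0
t 3.7 pos [ 610.7 -379.1   62.1] rot [ 1.797e+02 -1.000e-01  4.500e+01] jaw 61.0 gf 20.0 F [-0.2 -0.5 -1.2] | slide units 4.98 -9.73 -1.93 spin 0 q6 12.3
```

View pics/c1.png

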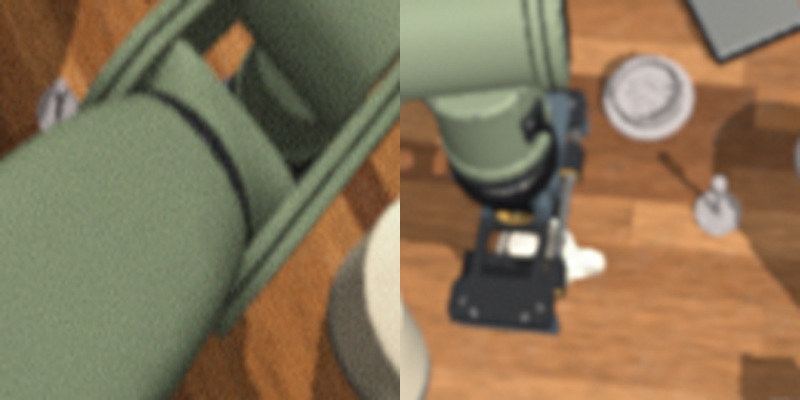

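Cup is gripped (jaw 61 mm, 20 N) and lifted, handle to the right in the side view. Carrying it to the scale.

```bash
python3 -m jog '{"jaw":[50,50,50,50,50,50,50,50,50,50],"slide":[[0,0,-0.6],[0,0,-0.6],[0.2,-0.4,-0.6],[0.4,-0.75,0],[0.4,-0.75,0],[0.4,-0.75,0],[0.4,-0.75,0],[0.4,-0.75,0],[0.4,-0.75,0],[0.4,-0.75,0]],"spin":[0,0,0,0,0,0,0,0,0,0]}' 20
python3 -m jog '{"jaw":[50,50,50,50,50,50,50,50,50,50],"slide":[[0.4,-0.75,0],[0.4,-0.75,0],[0.4,-0.75,0],[0.4,-0.75,0],[0.4,-0.75,0],[0,-0.35,0],[0,0,0],[0,0,0],[0,0,0],[0,0,0]],"spin":[0,0,0,0,0,0,0,0,0,0]}' 20
python3 -c "
from h import *
go(510,-67,52.5)"
```

```text
time_s: 4.8
ee_pos: [551.5, -192.5, 113.1]
ee_rot: [-180.0, -0.0, 45.0]
force: [-0.1, 0.7, -2.0]
gripper_width: 60.8
gripper_force: 20.0
time_s: 5.8
ee_pos: [508.5, -65.8, 112.9]
ee_rot: [180.0, -0.0, 44.9]
force: [-0.5, 0.1, -1.9]
gripper_width: 61.0
gripper_force: 20.0
t 5.8 pos [508.5 -65.8 112.9] rot [180.   -0.   44.9] jaw 61.0 gf 20.0 F [-0.5  0.1 -1.9] | slide units 0.01 0.06 2.01 spin 0 q6 36.4
```

```bash
python3 -m jog '{"jaw":[50,50,50,50,50,50,50,50,50],"slide":[[0,0.05,0.4],[0,0,0.5],[0,0,0.5],[0,0,0.3],[0,0,0.2],[0,0,0.1],[0,0,0],[0,0,0],[0,0,0]],"spin":[0,0,0,0,0,0,0,0,0]}' 20
python3 -c "
from h import *
go(510,-67,52.5)"
```

```text
time_s: 6.7
ee_pos: [509.7, -66.1, 53.4]
ee_rot: [179.9, -0.0, 45.0]
force: [0.1, -0.1, -1.6]
gripper_width: 61.2
gripper_force: 20.0
t 6.7 pos [509.7 -66.1  53.4] rot [179.9  -0.   45. ] jaw 61.2 gf 20.0 F [ 0.1 -0.1 -1.6] | slide units -0.01 0.03 0.03 spin 0 q6 36.3
```

```bash
for i in 1; do python3 -m jog '{"jaw":[50,50,50],"slide":[[0,0,0.04],[0,0,0],[0,0,0]],"spin":[0,0,0]}' 20|grep -E 'ee_pos|force'; python3 -m jog '{"jaw":[50,50,50],"slide":[[0,0,0.04],[0,0,0],[0,0,0]],"spin":[0,0,0]}' 20|grep -E 'ee_pos|force';python3 -m jog '{"jaw":[50,50,50],"slide":[[0,0,0.04],[0,0,0],[0,0,0]],"spin":[0,0,0]}' 20|grep -E 'ee_pos|force'; done
```

```text
ee_pos: [509.2, -66.1, 51.7]
force: [0.4, 0.1, -2.1]
gripper_force: 20.0
ee_pos: [509.4, -66.0, 51.4]
force: [-0.8, 1.0, 6.2]
gripper_force: 20.0
ee_pos: [509.5, -65.8, 51.3]
force: [-3.6, 2.0, 14.1]
gripper_force: 20.0
```

```bash
python3 -m jog '{"jaw":[50,91,91,91,91,91,91,91,91,91],"slide":[[0,0,-0.05],[0,0,0],[0,0,0],[0,0,0],[0,0,-0.4],[0,0,-0.8],[0,0,-0.9],[0,0,-0.9],[0,0,0],[0,0,0]],"spin":[0,0,0,0,0,0,0,0,0,0]}'
python3 -c "
from h import *
go(526,-199.5,140,0)"
```

```text
time_s: 8.6
ee_pos: [509.4, -66.1, 141.5]
ee_rot: [179.9, -0.0, 45.0]
force: [-0.9, 1.6, -0.5]
gripper_width: 90.9
gripper_force: 0.0
t 8.6 pos [509.4 -66.1 141.5] rot [179.9  -0.   45. ] jaw 90.9 gf 0.0 F [-0.9  1.6 -0.5] | slide units -2.75 3.54 0.05 spin 5.62 q6 36.3
```

```bash
python3 -m jog '{"jaw":[91,91,91,91,91,91,91,91,91,91],"slide":[[-0.5,0.6,0],[-0.5,0.6,0],[-0.5,0.6,0],[-0.5,0.6,0],[-0.5,0.6,0],[-0.25,0.54,0.4],[0,0,0.8],[0,0,0.8],[0,0,0.5],[0,0,0]],"spin":[0,0,0,0,0,0,0,0,0,0]}'
python3 -m jog '{"jaw":[91,91],"slide":[[0,0,0],[0,0,0]],"spin":[0,0]}'
python3 - <<'E'
from h import *
go(526,-199.5,12)
a=pic('top','t2.png')[150:240,150:270,::-1]; b=pic('side','s2.png')[110:220,190:310,::-1]
cv2.imwrite('pics/c2.png',np.vstack([cv2.resize(a,(400,300),interpolation=2),cv2.resize(b,(400,300*110//90*400//400),interpolation=2)])); print(cv2.imread('pics/c2.png').shape)
cv2.imwrite('pics/c2.png',np.hstack([cv2.resize(a,(400,300),interpolation=2),np.pad(cv2.resize(b,(400,300),interpolation=2),((0,0),(0,0),(0,0)))]))
E
```

```text
time_s: 9.6
ee_pos: [523.5, -198.4, 61.9]
ee_rot: [-179.6, 0.2, 45.0]
force: [-0.1, 0.2, 0.6]
gripper_width: 91.0
gripper_force: 0.0
time_s: 9.8
ee_pos: [526.5, -199.6, 66.2]
ee_rot: [179.9, -0.0, 45.0]
force: [0.9, 0.4, -0.3]
gripper_width: 91.1
gripper_force: 0.0
t 9.8 pos [ 526.5 -199.6   66.2] rot [179.9  -0.   45. ] jaw 91.1 gf 0.0 F [ 0.9  0.4 -0.3] | slide units -0.01 -0.02 1.81 spin 0 q6 23.1
(666, 400, 3)
```

View pics/c2.png

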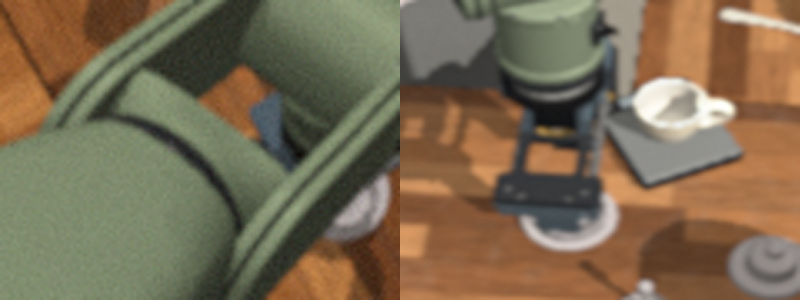

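```bash
python3 -c "
from h import *
print(at('side',270.5,149.4,73),at('side',272,149.4,73), at('side',270.5,151,73))"
python3 -m jog '{"jaw":[91,91,91,91,91,91,60,60,60,60],"slide":[[0,0,0.5],[0,0,0.6],[0,0,0.4],[0,0,0.3],[0,0,0],[0,0,0],[0,0,0],[0,0,0],[0,0,0],[0,0,0]],"spin":[0,0,0,0,0,0,0,0,0,0]}' 8
python3 -m jog '{"jaw":[60,60,60],"slide":[[0,0,0],[0,0,0],[0,0,0]],"spin":[0,0,0]}' 8
```

```text
[512.4 -72.   73. ] [515.2 -68.7  73. ] [516.7 -75.8  73. ]
time_s: 10.9
ee_pos: [526.1, -199.6, 12.2]
ee_rot: [180.0, -0.0, 45.0]
force: [-0.3, 0.7, 1.7]
gripper_width: 68.2
gripper_force: 8.0
time_s: 11.2
ee_pos: [526.1, -199.6, 12.1]
ee_rot: [180.0, -0.0, 45.0]
force: [-1.2, -0.2, 3.8]
gripper_width: 67.7
gripper_force: 8.0
```

```bash
python3 -m jog '{"jaw":[91,91,91,91,91,91,91,91,91,91],"slide":[[0,0,0],[0,0,0],[0,0,0],[0,0,0],[0,0,0],[0,0,0],[0,0,0],[0,0,0],[0,0,0],[0,0,0]],"spin":[0,0,0,1,1,1,1,1,1,1]}' 15
python3 -m jog '{"jaw":[91,91,91,91,91,91,60,60,60,60],"slide":[[0,0,0],[0,0,0],[0,0,0],[0,0,0],[0,0,0],[0,0,0],[0,0,0],[0,0,0],[0,0,0],[0,0,0]],"spin":[1,1,1,1,0.25,0,0,0,0,0]}' 15
python3 -m jog '{"jaw":[60,60,60,60,60,60],"slide":[[0,0,0],[0,0,0],[0,0,-0.3],[0,0,-0.5],[0,0,0],[0,0,0]],"spin":[0,0,0,0,0,0]}' 15
python3 -c "
from h import *
go(508.6,-67,120)"
```

```text
time_s: 12.2
ee_pos: [525.9, -199.5, 11.5]
ee_rot: [180.0, 0.0, -11.3]
force: [-0.1, 0.1, -0.2]
gripper_width: 91.3
gripper_force: 0.0
time_s: 13.2
ee_pos: [525.9, -199.5, 11.7]
ee_rot: [180.0, -0.0, -45.0]
force: [0.4, -0.6, -0.0]
gripper_width: 67.1
gripper_force: 15.0
time_s: 13.8
ee_pos: [526.2, -199.6, 36.2]
ee_rot: [-180.0, -0.1, -45.0]
force: [0.1, -0.2, -1.3]
gripper_width: 66.9
gripper_force: 15.0
t 13.8 pos [ 526.2 -199.6   36.2] rot [-1.8e+02 -1.0e-01 -4.5e+01] jaw 66.9 gf 15.0 F [ 0.1 -0.2 -1.3] | slide units -3.54 -2.71 -2.79 spin 0 q6 113.1
```

```bash
python3 -m jog '{"jaw":[60,60,60,60,60,60,60,60,60,60],"slide":[[0,0,-0.5],[0,0,-0.8],[0,0,-0.8],[-0.5,-0.4,-0.7],[-0.6,-0.45,0],[-0.6,-0.45,0],[-0.6,-0.45,0],[-0.6,-0.45,0],[-0.4,-0.35,0],[-0.24,-0.16,0]],"spin":[0,0,0,0,0,0,0,0,0,0]}'
python3 -m jog '{"jaw":[60,60,60],"slide":[[0,0,0],[0,0,0],[0,0,0]],"spin":[0,0,0]}'
python3 - <<'E'
from h import *
go(508.6,-67,95)
a=pic('top','t3.png')[150:240,150:270,::-1]; b=pic('side','s3.png')[110:200,220:340,::-1]
cv2.imwrite('pics/c3.png',np.hstack([cv2.resize(a,(240,180),interpolation=2),cv2.resize(b,(560,420),interpolation=2)[:180]]) if 0 else cv2.resize(b,(720,540),interpolation=2))
E
```

```text
time_s: 14.8
ee_pos: [508.0, -65.8, 119.4]
ee_rot: [180.0, 0.0, -44.9]
force: [-0.4, -0.6, -0.6]
gripper_width: 67.0
gripper_force: 15.0
time_s: 15.1
ee_pos: [508.6, -67.6, 119.7]
ee_rot: [180.0, -0.0, -45.0]
force: [-0.0, -0.6, -1.8]
gripper_width: 67.1
gripper_force: 15.0
t 15.1 pos [508.6 -67.6 119.7] rot [180.  -0. -45.] jaw 67.1 gf 15.0 F [-0.  -0.6 -1.8] | slide units -0.02 -0.01 0.82 spin 0 q6 126.2
```

View pics/c3.png

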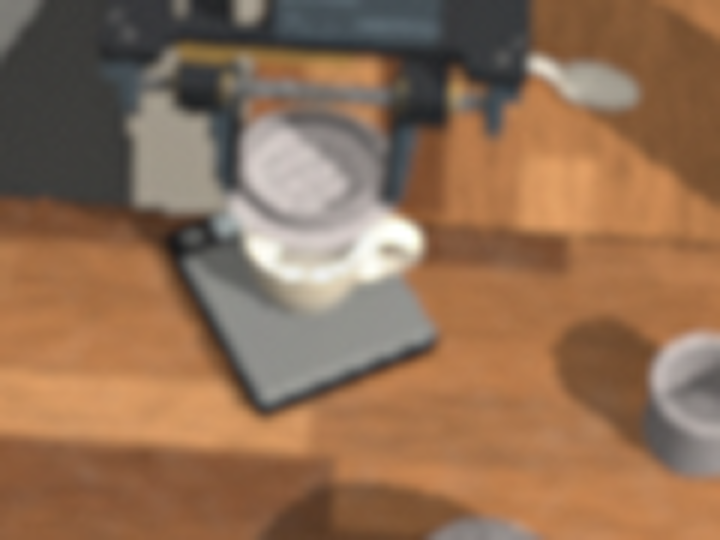

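The base plate hangs level over the cup, and the cup's foot (~(315,295)) is at the plate's middle. Lowering.

```bash
python3 -m jog '{"jaw":[60,60,60,60,60,60],"slide":[[0,0,0.4],[0,0,0.4],[0,0,0.2],[0,0,0],[0,0,0],[0,0,0]],"spin":[0,0,0,0,0,0]}'|grep -E 'ee_pos|^force'
python3 -m jog '{"jaw":[60,60,60,60,60,60],"slide":[[0,0,0.06],[0,0,0.06],[0,0,0.06],[0,0,0],[0,0,0],[0,0,0]],"spin":[0,0,0,0,0,0]}'|grep -E 'ee_pos|^force'
python3 -m jog '{"jaw":[60,60,60,60,60,60],"slide":[[0,0,0.04],[0,0,0.04],[0,0,0.04],[0,0,0],[0,0,0],[0,0,0]],"spin":[0,0,0,0,0,0]}'|grep -E 'ee_pos|^force'
```

```text
ee_pos: [508.7, -67.0, 90.0]
force: [-0.3, 0.3, -0.2]
ee_pos: [508.4, -66.9, 84.4]
force: [0.0, 0.2, -1.4]
ee_pos: [508.4, -66.9, 80.8]
force: [0.3, 0.1, -0.9]
```

```bash
python3 -m jog '{"jaw":[60,60,60],"slide":[[0,0,0.05],[0,0,0],[0,0,0]],"spin":[0,0,0]}'|grep -E 'ee_pos|^force'
python3 -m jog '{"jaw":[60,60,60],"slide":[[0,0,0.04],[0,0,0],[0,0,0]],"spin":[0,0,0]}'|grep -E 'ee_pos|^force'
```

```text
ee_pos: [508.3, -66.9, 79.2]
force: [0.1, -0.2, -0.9]
ee_pos: [508.6, -67.0, 78.6]
force: [-0.9, -0.5, 4.6]
```

```bash
python3 -m jog '{"jaw":[91,91,91,91,91,91,91,91,91,91],"slide":[[0,0,-0.02],[0,0,0],[0,0,0],[0,0,-0.3],[0,0,-0.8],[0,0,-0.8],[0,0,0],[0,0,0],[0,0,0],[0,0,0]],"spin":[0,0,0,0,0,0,-1,-1,-1,0]}'
python3 - <<'E'
from h import *
go(686.5,33,120)
E
```

```text
time_s: 18.6
ee_pos: [508.5, -66.9, 136.2]
ee_rot: [-180.0, -0.0, -21.0]
force: [0.2, -0.0, -0.6]
gripper_width: 91.0
gripper_force: 0.0
t 18.6 pos [508.5 -66.9 136.2] rot [-180.   -0.  -21.] jaw 91.0 gf 0.0 F [ 0.2 -0.  -0.6] | slide units 4.34 -5.24 0.54 spin 0 q6 102.2
```

```bash
python3 -m jog '{"jaw":[91,91,91,91,91,91,91,91,91,91],"slide":[[0.5,-0.6,0],[0.7,-0.8,0],[0.7,-0.8,0],[0.7,-0.85,0],[0.7,-0.85,0],[0.64,-0.84,0],[0.4,-0.5,0],[0,0,0],[0,0,0],[0,0,0]],"spin":[0,0,0,0,0,0,0,0,0,0]}' 15
python3 - <<'E'
from h import *
go(686.5,33,24)
b=pic('side','s4.png')[100:190,230:350,::-1]
cv2.imwrite('pics/c4.png',cv2.resize(b,(720,540),interpolation=2))
E
```

```text
time_s: 19.6
ee_pos: [685.3, 32.5, 135.7]
ee_rot: [180.0, 0.0, -21.1]
force: [0.7, -0.3, 0.1]
gripper_width: 90.8
gripper_force: 0.0
t 19.6 pos [685.3  32.5 135.7] rot [180.    0.  -21.1] jaw 90.8 gf 0.0 F [ 0.7 -0.3  0.1] | slide units 0.03 -0.03 3.72 spin 0 q6 112.9
```

View pics/c4.png

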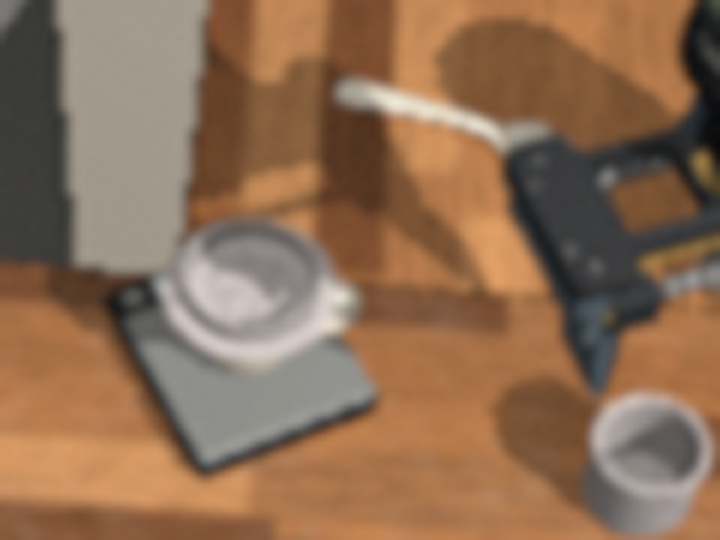

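The base plate sits level on the cup, around (245,290). The chamber is untouched at (650,460). Grasping it with two crossed squeezes to centre it.

```bash
python3 -m jog '{"jaw":[91,91,91,91,91,91,91,91,50,50],"slide":[[0.03,-0.03,0.5],[0,0,0.8],[0,0,0.8],[0,0,0.8],[0,0,0.5],[0,0,0.32],[0,0,0],[0,0,0],[0,0,0],[0,0,0]],"spin":[0,0,0,0,0,0,0,0,0,0]}' 8
python3 -m jog '{"jaw":[50,50,50,50,91,91,91,91,91,91],"slide":[[0,0,0],[0,0,0],[0,0,0],[0,0,0],[0,0,0],[0,0,0],[0,0,0],[0,0,0],[0,0,0],[0,0,0]],"spin":[0,0,0,0,0,0,-1,-1,-1,-1]}'
python3 -m jog '{"jaw":[91,91,91,91,91,91,91,91,91,50],"slide":[[0,0,0],[0,0,0],[0,0,0],[0,0,0],[0,0,0],[0,0,0],[0,0,0],[0,0,0],[0,0,0],[0,0,0]],"spin":[-1,-1,-1,-1,-1,-1,-1,-0.25,0,0]}'
python3 -m jog '{"jaw":[50,50,50,50,50],"slide":[[0,0,0],[0,0,0],[0,0,0],[0,0,0],[0,0,0]],"spin":[0,0,0,0,0]}' 20
python3 -c "
from h import *
go(508.5,-67,150)"
```

```text
time_s: 20.65
ee_pos: [688.1, 33.7, 25.2]
ee_rot: [-180.0, -0.1, -21.0]
force: [0.2, 0.1, 0.3]
gripper_width: 77.8
gripper_force: 0.0
time_s: 21.65
ee_pos: [687.4, 33.7, 23.9]
ee_rot: [180.0, 0.0, 11.3]
force: [-0.3, 0.2, -0.6]
gripper_width: 90.5
gripper_force: 0.0
time_s: 22.65
ee_pos: [687.4, 33.7, 24.0]
ee_rot: [-180.0, 0.0, 68.9]
force: [-0.0, -0.3, 0.3]
gripper_width: 85.2
gripper_force: 0.0
time_s: 23.15
ee_pos: [687.4, 33.7, 24.1]
ee_rot: [-180.0, 0.0, 69.0]
force: [-0.7, -0.4, 0.1]
gripper_width: 55.6
gripper_force: 20.0
t 23.1 pos [687.4  33.7  24.1] rot [-180.    0.   69.] jaw 55.6 gf 20.0 F [-0.7 -0.4  0.1] | slide units -5.27 -4.36 -4.2 spin 0 q6 22.9
```

```bash
python3 -m jog '{"jaw":[50,50,50,50,50,50,50,50,50,50],"slide":[[0,0,-0.4],[0,0,-0.8],[0,0,-0.9],[0,0,-0.9],[0,0,-0.8],[-0.5,-0.4,-0.4],[-0.7,-0.55,0],[-0.7,-0.6,0],[-0.7,-0.6,0],[-0.7,-0.6,0]],"spin":[0,0,0,0,0,0,0,0,0,0]}'
python3 -m jog '{"jaw":[50,50,50,50,50,50],"slide":[[-0.7,-0.6,0],[-0.7,-0.6,0],[-0.57,-0.41,0],[0,0,0],[0,0,0],[0,0,0]],"spin":[0,0,0,0,0,0]}'
python3 -c "
from h import *
go(508.5,-67,112)
pic('side','s5.png'); b=cv2.imread('pics/s5.png')[90:180,230:350]
cv2.imwrite('pics/c5.png',cv2.resize(b,(720,540),interpolation=2))"
```

```text
time_s: 24.15
ee_pos: [574.0, -29.6, 151.0]
ee_rot: [179.9, -0.0, 69.0]
force: [-0.2, -0.3, -0.6]
gripper_width: 55.6
gripper_force: 20.0
time_s: 24.75
ee_pos: [509.8, -66.7, 150.6]
ee_rot: [179.9, -0.0, 69.0]
force: [0.2, 0.9, -0.5]
gripper_width: 55.4
gripper_force: 20.0
t 24.8 pos [509.8 -66.7 150.6] rot [179.9  -0.   69. ] jaw 55.4 gf 20.0 F [ 0.2  0.9 -0.5] | slide units -0.02 -0.04 1.29 spin 0 q6 12.2
```

View pics/c5.png

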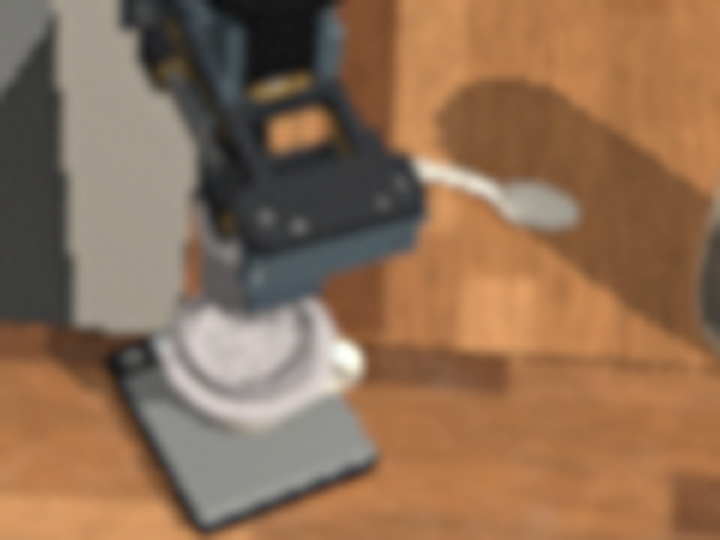

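The chamber is held above the collar, and the base plate is where it was. Lowering with force checks.

```bash
python3 -m jog '{"jaw":[50,50,50,50,50,50],"slide":[[-0.02,-0.02,0.4],[0,0,0.5],[0,0,0.3],[0,0,0],[0,0,0],[0,0,0]],"spin":[0,0,0,0,0,0]}'|grep -E 'ee_pos|^force'
python3 -m jog '{"jaw":[50,50,50,50],"slide":[[0,0,0.08],[0,0,0.08],[0,0,0],[0,0,0]],"spin":[0,0,0,0]}'|grep -E 'ee_pos|^force'
```

```text
ee_pos: [508.4, -67.4, 114.4]
force: [0.7, 0.0, -1.0]
ee_pos: [507.8, -67.4, 109.2]
force: [0.1, 0.2, -1.3]
```

```bash
python3 -m jog '{"jaw":[50,50,50,50],"slide":[[0,0,0.06],[0,0,0],[0,0,0],[0,0,0]],"spin":[0,0,0,0]}'|grep -E 'ee_pos|^force'
```

```text
ee_pos: [507.9, -67.4, 107.5]
force: [0.1, -0.5, -0.7]
```

Inside the collar without contact (bottom at ~83.5, collar top 88.5). Continuing down.

```bash
python3 -m jog '{"jaw":[50,50,50,50],"slide":[[0.02,0,0.06],[0,0,0.06],[0,0,0],[0,0,0]],"spin":[0,0,0,0]}'|grep -E 'ee_pos|^force'
python3 -m jog '{"jaw":[50,50,50,50],"slide":[[0,0,0.06],[0,0,0.03],[0,0,0],[0,0,0]],"spin":[0,0,0,0]}'|grep -E 'ee_pos|^force'
python3 -m jog '{"jaw":[50,50,50],"slide":[[0,0,0.04],[0,0,0],[0,0,0]],"spin":[0,0,0]}'|grep -E 'ee_pos|^force'
```

```text
ee_pos: [508.0, -66.8, 103.7]
force: [-0.0, -0.3, 0.0]
ee_pos: [508.1, -66.8, 101.1]
force: [0.3, -0.0, -0.1]
ee_pos: [508.3, -66.9, 100.4]
force: [-0.8, 0.7, 4.3]
```

```bash
python3 -m jog '{"jaw":[91,91,91,91,91,91,91,91,91,91],"slide":[[0,0,-0.02],[0,0,0],[0,0,0],[0,0,-0.3],[0,0,-0.8],[0,0,-0.8],[0,0,-0.6],[0,0,0],[0,0,0],[0,0,0]],"spin":[0,0,0,0,0,0,0,0,0,0]}'
python3 - <<'E'
from h import *
go(652.8,-218,120)
for n in('top','side'): pic(n,n+'6.png')
E
```

```text
time_s: 28.3
ee_pos: [507.3, -66.7, 174.5]
ee_rot: [-179.9, 0.0, 69.0]
force: [-0.1, 0.3, -0.2]
gripper_width: 91.1
gripper_force: 0.0
t 28.3 pos [507.3 -66.7 174.5] rot [-179.9    0.    69. ] jaw 91.1 gf 0.0 F [-0.1  0.3 -0.2] | slide units -2.97 6.34 1.82 spin 0 q6 12.2
```

```bash
python3 -m jog '{"jaw":[60,50,40,40,40,40,40,40,40,40],"slide":[[-0.2,0.4,0],[-0.35,0.75,0],[-0.35,0.75,0],[-0.35,0.75,0],[-0.35,0.75,0],[-0.35,0.75,0.1],[-0.35,0.75,0.3],[-0.35,0.75,0.5],[-0.32,0.69,0.5],[0,0,0.4]],"spin":[0,0,0,0,0,0,0,0,0,0]}' 5
python3 -m jog '{"jaw":[40,40,40],"slide":[[0,0,0],[0,0,0],[0,0,0]],"spin":[0,0,0]}'
python3 - <<'E'
from h import *
go(652.8,-218,46)
b=pic('side','s7.png')[100:250,180:380,::-1]
cv2.imwrite('pics/c7.png',cv2.resize(b,(800,600),interpolation=2))
E
```

```text
time_s: 29.4
ee_pos: [655.3, -220.9, 119.1]
ee_rot: [180.0, 0.0, 68.9]
force: [-0.6, -1.1, 0.0]
gripper_width: 40.4
gripper_force: 0.0
time_s: 29.7
ee_pos: [653.7, -217.7, 122.6]
ee_rot: [179.9, -0.0, 69.0]
force: [0.8, 0.2, 0.1]
gripper_width: 40.1
gripper_force: 0.0
t 29.7 pos [ 653.7 -217.7  122.6] rot [179.9  -0.   69. ] jaw 40.1 gf 0.0 F [0.8 0.2 0.1] | slide units -0.02 -0.03 2.55 spin 0 q6 1.6
```

View pics/c7.png

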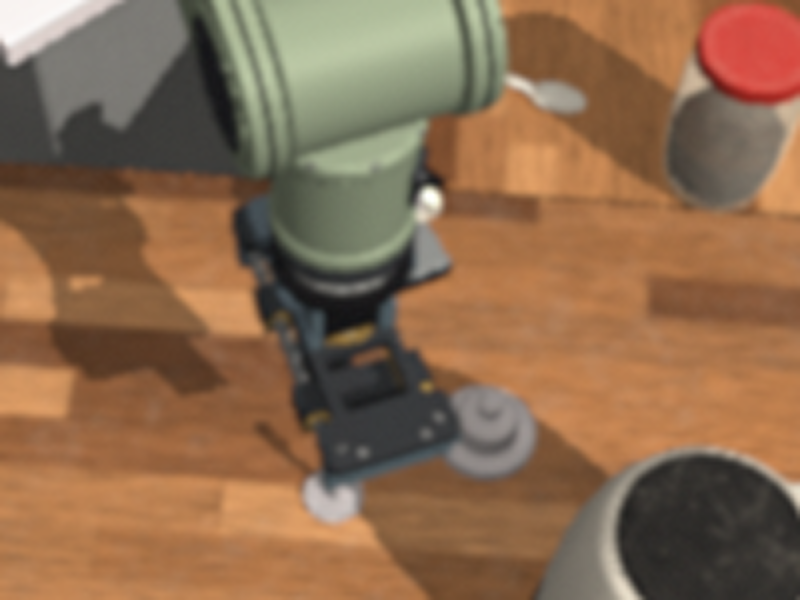

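Gripper hovers just over the press (dish at (332,497)). Descending to its grip.

```bash
python3 -m jog '{"jaw":[40,40,40,40,40,40,40,40,5,5],"slide":[[-0.02,-0.01,0.5],[0,0,0.6],[0,0,0.6],[0,0,0.5],[0,0,0.35],[0,0,0],[0,0,0],[0,0,0],[0,0,0],[0,0,0]],"spin":[0,0,0,0,0,0,0,0,0,0]}' 4
python3 -m jog '{"jaw":[5,5,5,5],"slide":[[0,0,0],[0,0,0],[0,0,0],[0,0,0]],"spin":[0,0,0,0]}'
python3 -c "
from h import *
go(652.8,-218,46)
pic('side','s8.png'); b=cv2.imread('pics/s8.png')[185:245,230:310]
cv2.imwrite('pics/c8.png',cv2.resize(b,(640,480),interpolation=2))"
```

```text
time_s: 30.75
ee_pos: [653.5, -218.8, 45.7]
ee_rot: [179.9, 0.0, 69.0]
force: [0.4, 0.3, 0.2]
gripper_width: 26.7
gripper_force: 0.0
time_s: 31.15
ee_pos: [653.1, -218.6, 45.0]
ee_rot: [-180.0, 0.0, 69.0]
force: [-0.7, 0.5, -0.5]
gripper_width: 11.6
gripper_force: 4.0
t 31.1 pos [ 653.1 -218.6   45. ] rot [-180.    0.   69.] jaw 11.6 gf 4.0 F [-0.7  0.5 -0.5] | slide units 0.02 -0.02 -0.03 spin 0 q6 1.5
```

View pics/c8.png

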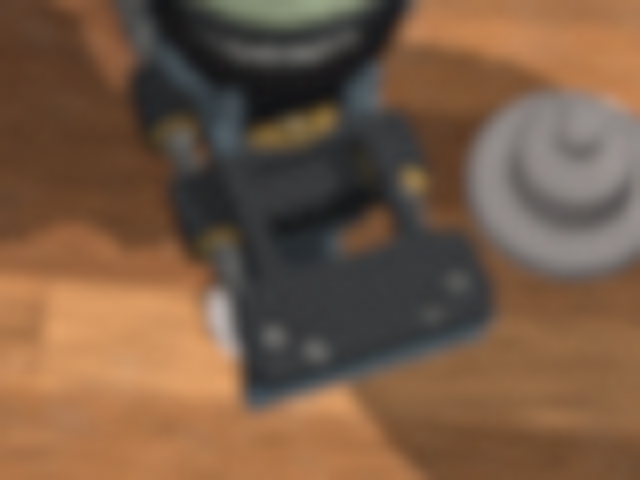

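Grip holds the press (11.6 mm). Second squeeze across, then carry.

```bash
python3 -m jog '{"jaw":[30,30,30,30,30,30,30,30,30,30],"slide":[[0,0,0],[0,0,0],[0,0,0],[0,0,0],[0,0,0],[0,0,0],[0,0,0],[0,0,0],[0,0,0],[0,0,0]],"spin":[0,0,1,1,1,1,1,1,1,1]}' 4
python3 -m jog '{"jaw":[30,30,30,30,30,5,5,5,5,5],"slide":[[0,0,0],[0,0,0],[0,0,0],[0,0,0],[0,0,0],[0,0,0],[0,0,0],[0,0,0],[0,0,0],[0,0,0]],"spin":[1,1,1,0.25,0,0,0,0,0,0]}' 4
python3 -m jog '{"jaw":[5,5,5,5,5,5,5,5,5,5],"slide":[[0,0,0],[0,0,0],[0,0,0],[0,0,-0.3],[0,0,-0.6],[0,0,-0.8],[0,0,-0.8],[0,0,-0.8],[0,0,-0.8],[0,0,-0.6]],"spin":[0,0,0,0,0,0,0,0,0,0]}' 12
python3 -c "
from h import *
go(508.2,-66.9,180)"
```

```text
time_s: 32.2
ee_pos: [653.3, -218.6, 45.1]
ee_rot: [180.0, -0.0, 4.7]
force: [0.2, -0.3, -0.9]
gripper_width: 30.1
gripper_force: 0.0
time_s: 33.2
ee_pos: [653.2, -218.6, 45.0]
ee_rot: [180.0, 0.0, -21.0]
force: [-0.3, -0.2, -0.9]
gripper_width: 11.7
gripper_force: 4.0
time_s: 34.2
ee_pos: [653.7, -218.8, 188.8]
ee_rot: [180.0, -0.2, -21.0]
force: [0.2, -0.2, -0.7]
gripper_width: 11.4
gripper_force: 12.0
t 34.2 pos [ 653.7 -218.8  188.8] rot [180.   -0.2 -21. ] jaw 11.4 gf 12.0 F [ 0.2 -0.2 -0.7] | slide units -6.34 -2.99 0.29 spin 0 q6 91.5
```

```bash
python3 -m jog '{"jaw":[5,5,5,5,5,5,5,5,5,5],"slide":[[-0.3,-0.15,0],[-0.6,-0.3,0],[-0.8,-0.37,0],[-0.8,-0.38,0],[-0.8,-0.38,0],[-0.8,-0.38,0],[-0.8,-0.38,0],[-0.7,-0.35,0],[-0.5,-0.2,0],[-0.24,-0.1,0]],"spin":[0,0,0,0,0,0,0,0,0,0]}' 12
python3 -m jog '{"jaw":[5,5,5],"slide":[[0,0,0],[0,0,0],[0,0,0]],"spin":[0,0,0]}'
python3 -c "
from h import *
go(508.2,-66.9,172)
pic('side','s9.png'); b=cv2.imread('pics/s9.png')[80:170,220:340]
cv2.imwrite('pics/c9.png',cv2.resize(b,(800,600),interpolation=2))"
```

```text
time_s: 35.2
ee_pos: [506.1, -65.6, 185.7]
ee_rot: [180.0, 0.1, -20.9]
force: [0.8, -1.0, -0.4]
gripper_width: 11.5
gripper_force: 12.0
time_s: 35.5
ee_pos: [508.5, -67.3, 186.0]
ee_rot: [180.0, -0.0, -21.0]
force: [-0.4, -0.1, -0.3]
gripper_width: 11.4
gripper_force: 12.0
t 35.5 pos [508.5 -67.3 186. ] rot [180.  -0. -21.] jaw 11.4 gf 12.0 F [-0.4 -0.1 -0.3] | slide units -0.02 -0.01 0.47 spin 0 q6 102.2
```

View pics/c9.png

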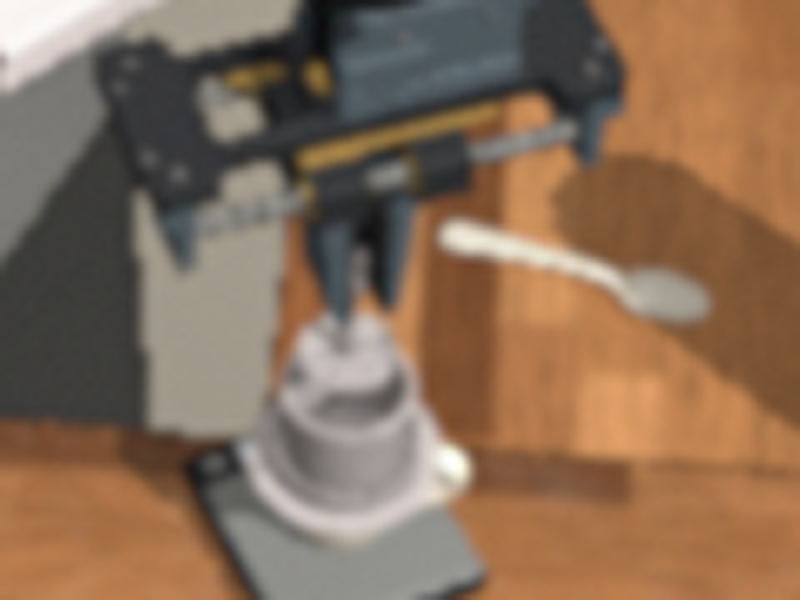

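```bash
python3 -c "
from h import *
P=np.array([[508.5,-67.3,z] for z in (141,146,200,80,124)])
p=proj('side',P); print((p+.4-[220,80])*600/90)"
```

```text
[[346.         355.33333333]
 [346.         347.33333333]
 [349.33333333 260.        ]
 [342.         444.66666667]
 [344.66666667 381.33333333]]
```

The press hangs upright, dish centre at about (349,351) over the chamber mouth centre (349,385), which agrees with the projection. Lowering.

```bash
python3 -m jog '{"jaw":[5,5,5,5,5],"slide":[[0,0,0.3],[0,0,0.3],[0,0,0.1],[0,0,0],[0,0,0]],"spin":[0,0,0,0,0]}'|grep -E 'ee_pos|^force'
python3 -m jog '{"jaw":[5,5,5,5,5],"slide":[[0,0,0.1],[0,0,0.1],[0,0,0.1],[0,0,0],[0,0,0]],"spin":[0,0,0,0,0]}'|grep -E 'ee_pos|^force'
```

```text
ee_pos: [507.9, -66.7, 164.9]
force: [0.3, 0.2, -0.6]
ee_pos: [507.8, -66.7, 156.0]
force: [0.5, 0.2, -0.5]
```

```bash
python3 -m jog '{"jaw":[5,5,5,5,5,5],"slide":[[0,0,0.2],[0,0,0.2],[0,0,0.2],[0,0,0.1],[0,0,0],[0,0,0]],"spin":[0,0,0,0,0,0]}'|grep -E 'ee_pos|^force'
python3 -m jog '{"jaw":[5,5,5,5],"slide":[[0,0,0.1],[0,0,0.1],[0,0,0],[0,0,0]],"spin":[0,0,0,0]}'|grep -E 'ee_pos|^force'
```

```text
ee_pos: [507.9, -66.7, 135.0]
force: [0.4, -1.0, -1.0]
ee_pos: [507.7, -66.7, 129.0]
force: [0.3, -0.7, -0.2]
```

```bash
python3 -m jog '{"jaw":[5,5,5,5],"slide":[[0,0,0.08],[0,0,0.03],[0,0,0],[0,0,0]],"spin":[0,0,0,0]}'|grep -E 'ee_pos|^force'
python3 -m jog '{"jaw":[5,5,5],"slide":[[0,0,0.04],[0,0,0],[0,0,0]],"spin":[0,0,0]}'|grep -E 'ee_pos|^force'
```

```text
ee_pos: [507.8, -66.7, 125.7]
force: [-0.5, 1.4, -0.5]
ee_pos: [508.0, -66.7, 124.7]
force: [0.2, -1.1, 1.2]
```

```bash
python3 -m jog '{"jaw":[20,20,20,20,40,70,70,70,70,70],"slide":[[0,0,0],[0,0,0],[0,0,-0.3],[0,0,-0.8],[0,0,-0.8],[0,0,-0.6],[0,0,0],[0,0,0],[0,0,0],[0,0,0]],"spin":[0,0,0,0,0,0,0,0,0,0]}'
python3 - <<'E'
from h import *
go(682.5,-105.1,140)
E
```

```text
time_s: 39.25
ee_pos: [507.1, -66.6, 198.4]
ee_rot: [180.0, 0.1, -21.0]
force: [0.3, -0.3, 0.2]
gripper_width: 65.4
gripper_force: 0.0
t 39.2 pos [507.1 -66.6 198.4] rot [ 1.8e+02  1.0e-01 -2.1e+01] jaw 65.4 gf 0.0 F [ 0.3 -0.3  0.2] | slide units 5.92 -0.9 1.95 spin 0 q6 102.2
```

```bash
python3 -m jog '{"jaw":[70,70,70,70,70,70,70,70,70,70],"slide":[[0.4,-0.06,0],[0.8,-0.12,0],[0.9,-0.13,0],[0.9,-0.13,0],[0.9,-0.14,0],[0.9,-0.14,0.3],[0.7,-0.11,0.6],[0.42,-0.07,0.6],[0,0,0.4],[0,0,0]],"spin":[0,0,0,0,0,0,0,0,0,0]}' 8
python3 -m jog '{"jaw":[70,70,70],"slide":[[0,0,0],[0,0,0],[0,0,0]],"spin":[0,0,0]}'
python3 -c "
from h import *
go(682.5,-105.1,17)
pic('side','s10.png'); b=cv2.imread('pics/s10.png')[90:240,200:400]
cv2.imwrite('pics/c10.png',cv2.resize(b,(800,600),interpolation=2))"
```

```text
time_s: 40.25
ee_pos: [681.9, -105.0, 139.4]
ee_rot: [179.9, 0.3, -21.0]
force: [-0.6, -0.2, 1.1]
gripper_width: 69.8
gripper_force: 0.0
time_s: 40.55
ee_pos: [683.5, -105.1, 144.1]
ee_rot: [-180.0, -0.1, -21.0]
force: [0.6, -0.5, 0.3]
gripper_width: 69.9
gripper_force: 0.0
t 40.5 pos [ 683.5 -105.1  144.1] rot [-1.8e+02 -1.0e-01 -2.1e+01] jaw 69.9 gf 0.0 F [ 0.6 -0.5  0.3] | slide units -0.03 0.01 4.24 spin 0 q6 101.3
```

View pics/c10.png

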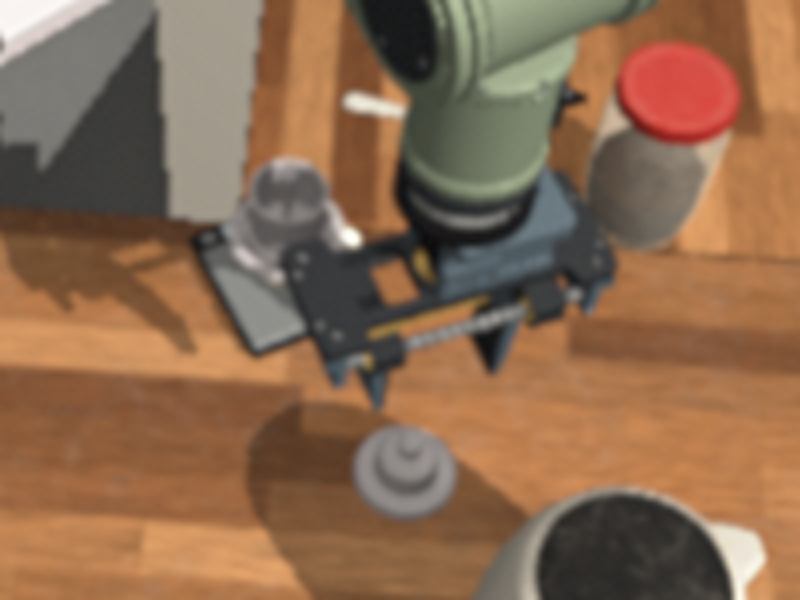

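The stack stands upright at (285,220), and the gripper is above the lid at (405,470), well clear of the kettle. Descending.

```bash
python3 -m jog '{"jaw":[70,70,70,70,70,70,70,70,70,70],"slide":[[-0.03,0,0.6],[0,0,0.8],[0,0,0.8],[0,0,0.8],[0,0,0.5],[0,0,0.3],[0,0,0.2],[0,0,0.15],[0,0,0],[0,0,0]],"spin":[0,0,0,0,0,0,0,0,0,0]}' 8
python3 -m jog '{"jaw":[30,30,30,30,30,30],"slide":[[0,0,0],[0,0,0],[0,0,0],[0,0,0],[0,0,0],[0,0,0]],"spin":[0,0,0,0,0,0]}' 6
```

```text
time_s: 41.6
ee_pos: [682.9, -104.9, 18.8]
ee_rot: [-180.0, -0.1, -21.0]
force: [-0.6, 1.1, -0.9]
gripper_width: 70.0
gripper_force: 0.0
time_s: 42.2
ee_pos: [682.6, -104.9, 18.4]
ee_rot: [-180.0, -0.0, -21.0]
force: [0.4, 0.1, 2.4]
gripper_width: 49.8
gripper_force: 6.0
```

```bash
python3 -m jog '{"jaw":[70,70,70,70,70,70,70,70,70,70],"slide":[[0,0,0],[0,0,0],[0,0,-0.2],[0,0,0],[0,0,0],[0,0,0],[0,0,0],[0,0,0],[0,0,0],[0,0,0]],"spin":[0,0,-1,-1,-1,-1,-1,-1,-1,-0.5]}'
python3 -m jog '{"jaw":[70,70,30,30,30,30,30,30],"slide":[[0,0,0],[0,0,0],[0,0,0],[0,0,0],[0,0,0],[0,0,0],[0,0,0],[0,0,0]],"spin":[0,0,0,0,0,0,0,0]}' 6
```

```text
time_s: 43.2
ee_pos: [682.2, -104.8, 23.7]
ee_rot: [-180.0, 0.0, 39.2]
force: [-0.1, 0.5, -0.8]
gripper_width: 69.8
gripper_force: 0.0
time_s: 44.0
ee_pos: [682.4, -104.9, 24.0]
ee_rot: [180.0, 0.0, 39.0]
force: [-0.5, 0.7, -0.4]
gripper_width: 49.3
gripper_force: 6.0
```

```bash
python3 -m jog '{"jaw":[30,30,30,30,30,30,30],"slide":[[0,0,0],[0,0,0],[0,0,-0.2],[0,0,-0.3],[0,0,-0.4],[0,0,0],[0,0,0]],"spin":[0,0,0,0,0,0,0]}' 20
python3 - <<'E'
from h import *
go(508,-66.8,200)
E
```

```text
time_s: 44.7
ee_pos: [682.8, -104.9, 52.0]
ee_rot: [179.9, -0.1, 39.0]
force: [0.1, 0.1, -1.3]
gripper_width: 48.4
gripper_force: 20.0
t 44.7 pos [ 682.8 -104.9   52. ] rot [ 1.799e+02 -1.000e-01  3.900e+01] jaw 48.4 gf 20.0 F [ 0.1  0.1 -1.3] | slide units -3.73 -4.65 -4.93 spin 0 q6 41.3
```

```bash
python3 -m jog '{"jaw":[30,30,30,30,30,30,30,30,30,30],"slide":[[0,0,-0.5],[0,0,-0.8],[0,0,-0.9],[0,0,-0.9],[0,0,-0.9],[0,0,-0.7],[-0.3,-0.4,-0.2],[-0.5,-0.6,0],[-0.6,-0.75,0],[-0.6,-0.75,0]],"spin":[0,0,0,0,0,0,0,0,0,0]}' 20
python3 -m jog '{"jaw":[30,30,30,30,30,30,30],"slide":[[-0.6,-0.75,0],[-0.6,-0.75,0],[-0.4,-0.5,0],[-0.13,-0.15,0],[0,0,0],[0,0,0],[0,0,0]],"spin":[0,0,0,0,0,0,0]}'
python3 -c "
from h import *
go(508,-66.8,170)
pic('side','s11.png'); b=cv2.imread('pics/s11.png')[75:165,220:340]
a=cv2.imread('pics/s10.png')[110:182,235:300]
cv2.imwrite('pics/c11.png',np.hstack([cv2.resize(a,(300,332),interpolation=2)[:330],cv2.resize(b,(440,330),interpolation=2)]))"
```

```text
time_s: 45.7
ee_pos: [587.5, -84.1, 198.7]
ee_rot: [180.0, -0.0, 39.0]
force: [-0.2, -0.1, -0.6]
gripper_width: 47.9
gripper_force: 20.0
time_s: 46.4
ee_pos: [508.7, -67.1, 198.1]
ee_rot: [180.0, -0.0, 39.0]
force: [0.2, -0.3, -0.6]
gripper_width: 48.2
gripper_force: 20.0
t 46.4 pos [508.7 -67.1 198.1] rot [180.  -0.  39.] jaw 48.2 gf 20.0 F [ 0.2 -0.3 -0.6] | slide units -0.01 -0.02 0.94 spin 0 q6 42.2
```

View pics/c11.png

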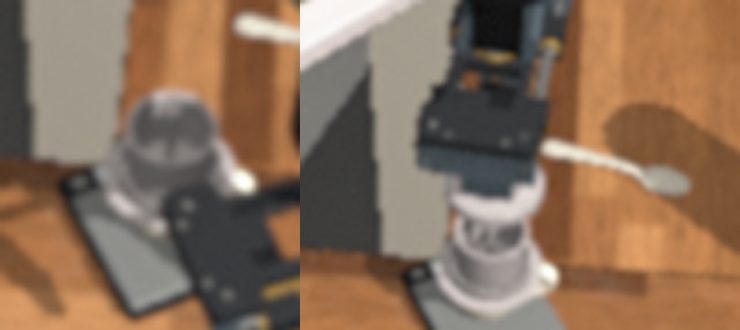

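```bash
python3 -c "
from h import *
p=proj('side',np.array([[508.4,-67,z] for z in (176,124)])); print((p+.4-[220,75])*330/90+[300,0])"
python3 -m jog '{"jaw":[30,30,30,30,30,30],"slide":[[-0.01,0,0.3],[0,0,0.5],[0,0,0.3],[0,0,0.1],[0,0,0],[0,0,0]],"spin":[0,0,0,0,0,0]}'
```

```text
[[491.76666667 182.96666667]
 [489.93333333 227.7       ]]
time_s: 47.05
ee_pos: [507.8, -67.1, 162.3]
ee_rot: [180.0, -0.0, 39.0]
force: [0.2, -0.2, -1.4]
gripper_width: 48.0
gripper_force: 20.0
```

```bash
python3 -m jog '{"jaw":[30,30,30,30,30],"slide":[[0,0,0.15],[0,0,0.15],[0,0,0.05],[0,0,0],[0,0,0]],"spin":[0,0,0,0,0]}'|grep -E 'ee_pos|^force'
python3 -m jog '{"jaw":[30,30,30,30],"slide":[[0,0,0.06],[0,0,0.05],[0,0,0],[0,0,0]],"spin":[0,0,0,0]}'|grep -E 'ee_pos|^force'
```

```text
ee_pos: [507.5, -67.0, 151.6]
force: [0.1, -0.5, -0.1]
ee_pos: [507.4, -67.0, 148.2]
force: [0.5, 0.3, -0.0]
```

```bash
python3 -m jog '{"jaw":[30,30,30],"slide":[[0,0,0.05],[0,0,0],[0,0,0]],"spin":[0,0,0]}'|grep -E 'ee_pos|^force'
```

```text
ee_pos: [507.4, -67.0, 146.7]
force: [0.2, -0.9, -1.1]
```

No contact yet; the skirt is around the rim. Continuing.

```bash
python3 -m jog '{"jaw":[30,30,30],"slide":[[0,0,0.05],[0,0,0],[0,0,0]],"spin":[0,0,0]}'|grep -E 'ee_pos|^force'
python3 -m jog '{"jaw":[30,30,30],"slide":[[0,0,0.05],[0,0,0],[0,0,0]],"spin":[0,0,0]}'|grep -E 'ee_pos|^force'
python3 -m jog '{"jaw":[30,30,30],"slide":[[0,0,0.04],[0,0,0],[0,0,0]],"spin":[0,0,0]}'|grep -E 'ee_pos|^force'
```

```text
ee_pos: [507.4, -67.0, 145.2]
force: [0.4, -0.2, -0.2]
ee_pos: [507.4, -67.0, 143.7]
force: [0.4, -0.4, -1.1]
ee_pos: [507.5, -67.0, 142.5]
force: [-0.3, -0.1, -0.2]
```

```bash
python3 -m jog '{"jaw":[30,30,30],"slide":[[0,0,0.03],[0,0,0],[0,0,0]],"spin":[0,0,0]}'|grep -E 'ee_pos|^force'
python3 -m jog '{"jaw":[30,30,30],"slide":[[0,0,0.03],[0,0,0],[0,0,0]],"spin":[0,0,0]}'|grep -E 'ee_pos|^force'
```

```text
ee_pos: [507.8, -67.0, 142.3]
force: [-0.4, 1.0, 5.7]
ee_pos: [508.2, -67.0, 142.2]
force: [-1.3, 0.5, 9.6]
```

```bash
python3 -m jog '{"jaw":[30,70,70,70,70,70,70,70,70,70],"slide":[[0,0,-0.04],[0,0,0],[0,0,0],[0,0,0],[0,0,-0.2],[0,0,-0.5],[0,0,-0.8],[0,0,-0.8],[0,0,-0.8],[0,0,0]],"spin":[0,0,0,0,0,0,0,0,0,0]}'
python3 -m jog '{"jaw":[70,70,70,70,70,70,70,70,70,70],"slide":[[0.5,0,0],[0.8,0,0],[0.8,0,0],[0.8,0,0],[0.8,0,0],[0.4,0,0],[0,0,0],[0,0,0],[0,0,0],[0,0,0]],"spin":[0,0,0,0,0,0,0,0,0,0]}'
python3 - <<'E'
from h import *
a=pic('side','f1.png').astype(int); 
b=pic('side','f2.png').astype(int); print('diff',abs(a-b)[110:170,235:300].mean())
s=env.state(); print(s['force'].round(1),s['gripper_force'],s['time_s'])
# expected outline of lid skirt (z 118.5, r36.5) vs a coarse view of the picture
t=np.linspace(0,6.283,60); P=np.c_[508+36.5*np.cos(t),-67+36.5*np.sin(t),0*t+119]
p=proj('side',P); print('skirt exp',p.min(0),p.max(0),'knob',proj('side',[[508,-67,165.]]))
hsv=cv2.cvtColor(a.astype(np.uint8),cv2.COLOR_RGB2HSV)
for v in range(112,162,4): print(v,' '.join('%3d/%d'%(hsv[v,u,2],hsv[v,u,1]//10) for u in range(244,302,3)))
E
```

```text
time_s: 50.75
ee_pos: [509.5, -67.3, 238.5]
ee_rot: [179.7, -0.3, 39.0]
force: [0.6, -0.7, -0.1]
gripper_width: 70.1
gripper_force: 0.0
time_s: 51.75
ee_pos: [602.4, 9.8, 235.1]
ee_rot: [180.0, 0.0, 39.0]
force: [0.5, -0.0, -0.2]
gripper_width: 69.5
gripper_force: 0.0
diff 0.5018803418803419
[ 0.1 -0.5  0.7] 0.0 51.85
skirt exp [258.2 127.5] [284.3 148.2] knob [[271.7 127.1]]
112 162/3 162/3 161/3 162/3 162/3 163/3 151/4 151/15 145/15 162/15 194/14 198/14 192/13 174/14 133/13 140/9 129/14 159/14 205/14 199/14
116 160/3 162/3 161/3 162/3 162/3 161/3 149/6 151/15 148/15 173/14 196/13 186/14 193/14 162/14 172/5 230/2 231/2 230/2 223/5 213/9
120 160/3 160/3 162/3 161/3 162/3 162/3 153/7 151/15 149/15 178/14 198/14 191/14 198/14 155/14 125/16 120/16 119/16 173/14 192/12 200/9
124 160/3 161/3 162/3 160/3 161/3 161/3 135/12 159/15 154/15 180/14 196/14 197/14 202/14 154/14 126/15 118/15 121/16 175/14 194/13 208/14
128 161/3 160/3 161/3 161/3 161/3 161/3 150/12 149/8 144/2 208/1 218/1 205/4 198/12 145/15 128/15 123/16 125/15 174/14 185/14 195/14
132 161/3 160/3 160/3 160/3 161/3 154/3 139/1 1
[... 295 characters left out ...]
210/2 130/14 126/15 130/15 171/14 178/14 178/14
144 117/4 133/3 151/3 151/3 149/3 133/1 146/1 208/1 219/1 219/1 221/1 219/1 203/1 203/1 149/10 128/16 134/15 175/15 178/15 176/14
148  85/13  76/13  60/4  63/0 136/0 152/1 133/1 105/1 143/1 165/1 175/1 171/1 152/1 203/1 247/0 209/4 120/14 132/13 130/14 140/14
152 112/14  91/14  41/0  82/0 100/1 200/1 140/1 129/1 130/1 141/1 154/1 151/1 173/1 215/1 196/3 190/5 120/14 127/13 126/13 122/13
156 175/14 145/13  68/11  98/0 107/1 103/1 188/1 200/1 166/1 169/1 180/1 203/1 208/1 173/1 155/3 168/14 167/14 169/14 171/14 170/14
160 170/14 169/14 125/14  73/3 141/0 143/0 131/0 117/1 157/2 186/2 187/2 154/1 145/0 147/0 147/0 156/5 171/15 171/15 173/15 171/14
```

The lid's outline matches the seated projection (u 258–284, lower edge near v 148), and the stack is at rest.

```bash
python3 -c "
from workcell import env
print(env.job_done())"
```

```text
the job is handed in; nothing more can be done
None
```

The brewer is built on the cup in the middle of the scale and handed in at about 52 s; every piece stopped at its expected seated height, but the press's seating was not confirmed by a clear picture, and hand-in returned no verdict.

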